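Stow the torch from the cup in the chart table's well

ROBOT

A 6-joint arm with a two-finger parallel gripper is mounted at the origin on the work surface. World frame = base frame: x ahead of the robot, y to its left, z up, the work surface at z = 0. Lengths are in mm, angles in rad, forces in N, time in s.
With the tool pointing down it reaches from about 375 to 925 mm from the base axis. Payload 5.7 kg.
Tool frame: the origin (TCP) lies midway between the tips of the shut fingers; the grasp point (between the pads) lies 19 mm behind it; z points along the fingers, x is the direction in which the jaws open and shut, and the axes are right-handed (so a half turn about z gives the same grasp; the last joint's range is limited). The gripper opens to 85 mm and grips with 20 to 120 N. Pads are 22 mm wide; open, the fingers measure 114 mm over their backs; the gripper's body (76 mm by 85 mm) begins 54 mm behind the grasp point. The pads swing forward as they close: fully open they stand 13 mm farther back than shut.
Start: joints at [1.105, 0.359, 1.51, -0, 1.272, -0.115], TCP at [206.181, 563.429, 231.267] pointing down, gripper open.
Joint ranges: [-2.97, 2.97], [-1.01, 2.36], [0.21, 2.38], [-0.96, 4.11], [0.2, 2.71], [-2.98, 2.98]. Speed limits (rad/s): [2.39, 2.39, 3.14, 3.14, 3.14, 3.14].

INTERFACE

Orientations are given as [roll, pitch, yaw] about the fixed x, y, z axes, in that order (R = Rz(yaw) Ry(pitch) Rx(roll)).
In Python, from plant import ctrl gives the robot as it stands.
- The arm moves only by the shell command python3 -m jog 'ROWS' [FORCE]. ROWS is JSON, one flat list of numbers, 7 for each row, row after row: the opening in per cent of the stroke, from 0 (shut) to 100 (fully open), then the shift along the tool's x, y, z in m, then the turn, a rotation vector about the tool's x, y, z in rad. In form: [jaw, dx, dy, dz, ax, ay, az, jaw, dx, dy, dz, ax, ay, az, ...]. A call has 1 to 10 rows; each row shifts and turns the commanded pose from where the row before left it, along the tool's axes as they then stand; what a row does not reach is not made up. A row lasts 1/12 s, in which the tool goes at most 41.7 mm and 7.16 degrees, less where a joint would pass 70% of its speed; a pose out of reach is approached as far as the arm can. A call with a gripper value outside its range is refused whole. The fingers move at their own pace and stop on an object; FORCE is the grip in N (left out, the last holds). Time passes only in rows, so rows that do not move let the fingers close. It gives the time, the measured TCP pose, the force and the opening at its end, in the units of the state.
- ctrl.get_obs(): the state, without advancing time (a new reading comes with each control period).
- ctrl.read_camera(name): name is "side" or "top"; returns a dict with "color" (400x640x3 uint8, blue, green, red), "z_map" (400x640 float32, mm along the optical axis (not along the pixel's ray), 0 where there is no reading), "camera_matrix" (3x3 intrinsics, pixels), "position" and "attitude" of the camera in the world. Camera axes: x right, y down, z forward; pixel columns grow to the right and rows downward; lengths in mm; the calibration is good to about 2 mm. A picture is of the moment at which its call begins.
- ctrl.job_done(): hands the job in, once; it reports no verdict.
The state is a dict: "clock": time; "q": joint angles; "qd": joint speeds; "joint_torque": joint torques, N m; "ee_pos": TCP position; "orientation": TCP orientation; "force": force on the tool from outside, world axes, zero at the start; "wrist_torque": the same for the moment, N m; "width": opening from 0.0 (shut) to 1.0 (fully open).
Only numpy, scipy, OpenCV 4.12 (cv2) and the standard library are available. Lean on these libraries where they do the work, as an engineer would, in place of code of your own. Each camera call takes 0.05 s, during which the arm holds its last target. There are 200 camera calls.

TASK

We are about to cast off: the torch in the white cup is to lie flat, lengthwise, in the lane of the chart table's well that does not hold the parallel rule. First lift whatever lies in that lane, the eraser block or a chart weight, out and set it down right way up on the bare table clear of the well, then pull the torch from the cup and lower it into the lane with the gripper rather than dropping it. Let go, and leave the cup standing and everything else where it is.

Things in the scene. Friction and masses are not known exactly. Their poses are not given: they have to be found in the camera images.
- torch: Slim aluminium torch, 185 mm long, leaning about 25 degrees from upright in the cup, tail down, in any direction. Round handle 26 mm across from the tail to 135 mm, then a dark octagonal head 32 mm across flats to 183 mm. Mass 0.12 to 0.24 kg. Origin on its axis 43 mm from the tail; z along the axis from tail to head, x square to a pair of the head's flats.
- torch_mid (a point): Point on the torch's axis halfway along it, 92.5 mm from the tail; axes as the torch's.
- torch_head (a point): Point on the torch's axis in the middle of its octagonal head, 159 mm from the tail; axes as the torch's.
- cup: White melamine cup without handle, loose, upright: 95 mm tall, outer diameter 69 mm at the foot and 83 mm at the rim, wall 4 mm, inner floor 5 mm up, mass 0.26 kg. Origin at the centre of its underside; z up. Cup and well change sides from start to start.
- well: Shallow fixed wooden well, 246 mm (x) by 194 mm (y), walls 20 mm high, 8 mm thick. A 10 mm divider along x, as high, makes two lanes with centre lines at y = +46 and -46 mm, each 230 x 84 mm inside, cork floor level with the table. Its lid is folded back flat: a board 18 mm high beyond the far end, x = 129 to 379 mm, as wide. Origin on the table at the middle of the well; z up.
- rule: White plastic parallel rule with two metal links, 200 x 60 x 8 mm, lying flat along one of the two lanes (which one differs from start to start). Origin at the centre of its underside; x along its length, z up.
- case: Grey plastic barometer case, a box 80 x 80 mm and 115 mm tall standing near the cup, with a white dial on two faces. Bystander. Origin at the centre of its underside; z up.
- weight_a: Aluminium chart weight near the cup: disc 60 mm in diameter and 26 mm high with a knob 30 mm in diameter on top, 50 mm tall in all. Bystander. Origin at the centre of its underside; z up.
- weight_b: The second aluminium chart weight, the same as the first. Either it lies in the well's lane that has no rule and the eraser stands near the cup, or the other way round. Origin at the centre of its underside; z up.
- eraser: Green silicone eraser block, 35 x 65 x 22 mm (x, y, z), lying flat in the well's free lane or near the cup (see weight_b). Origin at the centre of its underside; z up.
Not all that is in view belongs to the job. Of the things that look like the torch, the smallest one is meant.

How it is judged:
By the outcome, as a careful person would: the job done as asked, in the order asked, and still so for the second after the job is handed in, with the robot touching nothing.
It also fails if it takes over 58 s, if anything falls off the work surface, if the arm or the gripper's body presses on something with over 40 N, if the wrist force passes 120 N, or if a joint passes its speed limit or range.

## Working session

There is one attempt and no reset: what is moved stays moved. The work goes in short steps, Python scripts to look and compute and a shell command to move; the robot and the scene stay as the last step left them, time stands still between calls to the robot, and variables do not carry over. Pictures are saved under pics/ and viewed, about 8 in all and at most 12, crops included, and the job is handed in when it is done.

```bash
ls; mkdir -p pics; cat > h.py <<'E'
import numpy as np, cv2
from plant import ctrl
from scipy.spatial.transform import Rotation as R
def cam(n):
    c=ctrl.read_camera(n); K=np.array(c["camera_matrix"]);p=np.array(c["position"]);a=np.array(c["attitude"])
    Rm=R.from_euler('xyz',a).as_matrix() if a.size==3 else a
    z=c["z_map"]; v,u=np.mgrid[0:400,0:640]
    P=np.stack([(u-K[0,2])/K[0,0]*z,(v-K[1,2])/K[1,1]*z,z],-1)@Rm.T+p
    P[z<=0]=np.nan
    return c["color"],P,K,p,Rm
def tool():
    o=ctrl.get_obs(); return o,np.array(o["ee_pos"]),R.from_euler('xyz',o["orientation"]).as_matrix()
E
python3 - <<'E'
from h import *
for n in("side","top"):
    c,P,K,p,Rm=cam(n); cv2.imwrite(f"pics/{n}0.png",c); np.savez(f"{n}0.npz",c=c,P=P,K=K,p=p,R=Rm); print(n,K.round(1).tolist(),p,Rm.round(3).tolist())
print(ctrl.get_obs())
E
```

```text
pics
side [[441.9, 0.0, 324.8], [0.0, 441.9, 196.5], [0.0, 0.0, 1.0]] [ -69.14318957 -712.74901678  812.99863821] [[0.742, -0.408, 0.532], [-0.67, -0.462, 0.581], [0.009, -0.788, -0.616]]
top [[366.9, 0.0, 317.9], [0.0, 366.9, 196.7], [0.0, 0.0, 1.0]] [ 406.37761305  -86.60666299 1236.12847216] [[-0.015, -0.994, 0.105], [-1.0, 0.014, -0.002], [0.0, -0.105, -0.994]]
{'clock': 0.1, 'q': array([ 1.10491092e+00,  3.59408585e-01,  1.51134504e+00, -2.37981683e-05,
        1.27248091e+00, -1.15087857e-01]), 'qd': array([-0.00136677, -0.00117063, -0.00049731,  0.00063533, -0.00068598,
       -0.00125162]), 'joint_torque': array([ 3.97024860e-04, -5.28649914e+01, -2.79353106e+01, -3.39555536e-04,
        5.05353542e-03,  4.44723511e-07]), 'ee_pos': array([205.91768492, 562.90175657, 230.54422361]), 'orientation': array([-3.14142669e+00,  1.63363766e-03,  1.22000593e+00]), 'force': array([ 0.24832925, -0.20636414, -0.03729839]), 'wrist_torque': array([-0.02948463,  0.03140522, -0.00224965]), 'width': 1.0014955315650784}
```

View pics/top0.png

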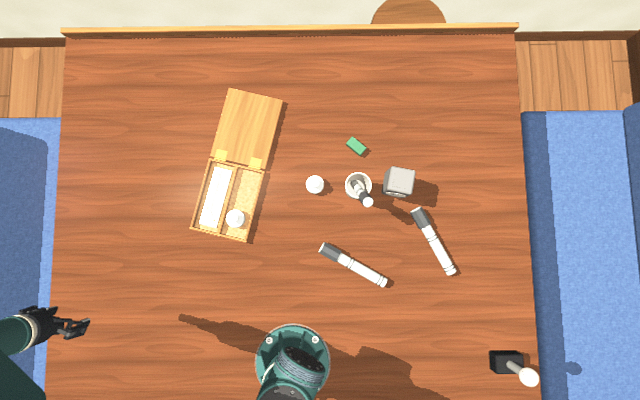

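View pics/side0.png

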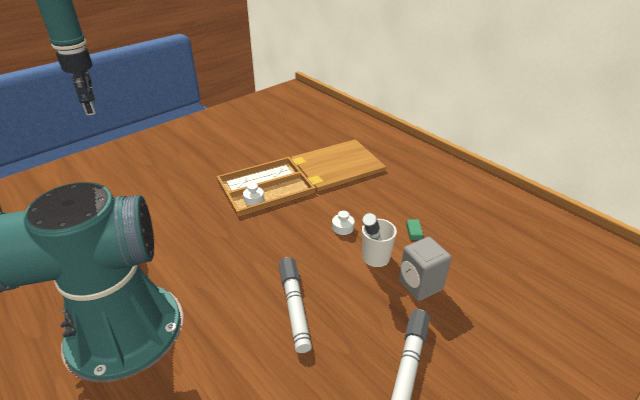

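Top view: the well is at about (230,200) with the rule in its left lane and a chart weight at (235,218) in the right lane. The cup is at (358,186), with the torch leaning toward (368,202). The case is at (399,181), the other weight at (315,184) and the eraser at (357,146). Two larger decoy torches lie on the table.

```bash
python3 - <<'E'
from h import *
T=np.load("top0.npz");S=np.load("side0.npz")
def ray(D,u,v,z):
    d=D["R"]@np.array([(u-D["K"][0,2])/D["K"][0,0],(v-D["K"][1,2])/D["K"][1,1],1]);return D["p"]+d*(z-D["p"][2])/d[2]
P=T["P"];c=T["c"]
# heights
def stat(name,u0,u1,v0,v1,z0,z1,D=T):
    Q=D["P"][v0:v1,u0:u1].reshape(-1,3);m=(Q[:,2]>z0)&(Q[:,2]<z1);Q=Q[m]
    if len(Q)<3: print(name,"none");return Q
    (x,r,a)=cv2.minAreaRect(Q[:,:2].astype(np.float32)); print(name,len(Q),"mean",Q.mean(0).round(1),"rect",np.round(x,1),np.round(r,1),round(a,1),"z",np.percentile(Q[:,2],[5,50,95]).round(1));return Q
stat("knobW",222,248,205,232,42,60)
stat("discW",222,248,205,232,22,32)
stat("knobA",300,330,170,200,42,60)
stat("cuprim",338,380,165,212,88,99)
stat("case",380,420,160,200,105,125)
stat("eraser",345,370,135,157,12,30)
stat("lid",205,290,85,170,12,30)
stat("well",180,272,155,248,12,30)
Q=stat("torch>105",335,385,165,220,105,260)
Q2=stat("torchS>100",350,400,200,250,105,260,S)
for h in range(100,200,10):
    for n,q in(("T",Q),("S",Q2)):
        m=(q[:,2]>=h)&(q[:,2]<h+10)
        if m.sum()>1:print(h,n,m.sum(),q[m].mean(0).round(1))
for n,u,v in(("near-left",190,228),("near-right",248,242),("far-right",269,167),("farleft",210,160)):print(n,ray(T,u,v,20).round(1))
cr=np.hstack([cv2.resize(T["c"][155:250,180:275],None,fx=4,fy=4,interpolation=2),cv2.resize(T["c"][155:250,330:425],None,fx=4,fy=4,interpolation=2)])
cv2.imwrite("pics/crop1.png",cr)
E
```

```text
knobW 66 mean [468.8 187.7  47.8] rect [468.8 188.5] [26.5 27.2] 66.3 z [43.8 47.8 51.7]
discW 160 mean [469.6 187.6  24.8] rect [471.8 196.3] [75.7 57.9] 70.8 z [22.3 24.6 28.1]
knobA 62 mean [578.1 -76.9  48.2] rect [577.3 -76.9] [26.3 26. ] 87.8 z [44.3 48.1 51.6]
cuprim 113 mean [ 568.8 -213.8   92.7] rect [ 566.8 -213.1] [75.9 81.6] 23.4 z [88.4 92.8 97.3]
case 632 mean [ 574.1 -345.4  112.6] rect [ 574.8 -346.6] [79.7 78.8] 77.1 z [107.4 112.8 116.6]
eraser 197 mean [ 708.6 -218.5   19.4] rect [ 709.1 -218.7] [64.9 35.1] 49.6 z [14.7 19.6 23.5]
lid 4089 mean [769.2 154.8  16.7] rect [754.  158.2] [195.5 298.3] 75.4 z [13.  16.6 20.7]
well 1591 mean [564.4 194.4  18.3] rect [558.5 208.9] [195.8 301.3] 75.5 z [13.3 18.  24.7]
torch>105 189 mean [ 515.6 -225.7  158.9] rect [ 519.8 -226.4] [61.8 32.2] 17.4 z [113.  168.  178.3]
torchS>100 312 mean [ 505.6 -237.1  157.3] rect [ 509.2 -236.8] [33.1 46. ] 56.9 z [112.8 166.1 178.7]
100 T 6 [ 541.2 -212.3  108.3]
100 S 13 [ 526.5 -232.4  107.6]
110 T 11 [ 542.8 -218.6  114.4]
110 S 14 [ 526.4 -234.9  114.5]
120 T 6 [ 537.7 -221.3  123.2]
120 S 15 [ 511.4 -236.3  127.1]
130 T 7 [ 527.5 -213.9  135.7]
130 S 26 [ 513.3 -239.3  135.3]
140 T 20 [ 528.1 -220.1  144.9]
140 S 34 [ 507.  -240.7  145.1]
150 T 19 [ 520.9 -219.4  154.8]
150 S 31 [ 503.4 -242.9  155.4]
160 T 38 [ 505.7 -229.4  165.7]
160 S 49 [ 496.2 -239.7  166.1]
170 T 80 [ 507.6 -230.1  174.3]
170 S 120 [ 502.1 -234.5  174.5]
180 T 2 [ 512.1 -231.9  182.3]
180 S 10 [ 511.  -230.7  180.8]
near-left [437.3 334.7  20. ]
near-right [388.6 143.   20. ]
far-right [637.9  73.8  20. ]
farleft [664.7 272.4  20. ]
```

View pics/crop1.png

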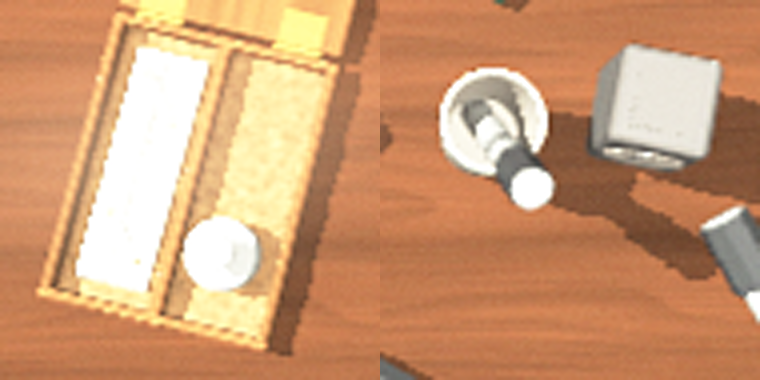

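The close crop confirms the rule in the left lane, the chart weight in the right lane against the divider, and the torch leaning toward the robot. I'll go to the weight first.

```bash
cat >> h.py <<'E'
def go(t,Rt=None):
    o,p,Rm=tool(); d=Rm.T@(np.array(t)-p)/1000
    w=np.zeros(3) if Rt is None else R.from_matrix(Rm.T@Rt).as_rotvec()
    print("t",round(o["clock"],2),"at",p.round(1),"ori",np.round(o["orientation"],3),"q",o["q"].round(2),"F",o["force"].round(1),"w",round(o["width"],3))
    print("  dtool m",d.round(4),"len",np.linalg.norm(d).round(3),"rotvec",w.round(3),"deg",np.degrees(np.linalg.norm(w)).round(1))
E
python3 -m jog '[100,-0.022,0.031,0.005,0,0,0,100,-0.022,0.031,0.005,0,0,0,100,-0.022,0.031,0.005,0,0,0,100,-0.022,0.031,0.005,0,0,0,100,-0.022,0.031,0.005,0,0,0,100,-0.022,0.031,0.005,0,0,0,100,-0.022,0.031,0.005,0,0,0,100,-0.022,0.031,0.005,0,0,0,100,-0.022,0.031,0.005,0,0,0,100,-0.022,0.031,0.005,0,0,0]' 60
python3 -m jog '[100,-0.02,0.031,0.005,0,0,0,100,-0.02,0.031,0.005,0,0,0,100,0,0,0,0,0,0,100,0,0,0,0,0,0]'
python3 - <<'E'
from h import *
go([468.8,188,60]);
E
```

```text
clock: 0.93
ee_pos: [422.2, 248.5, 180.9]
orientation: [-3.141, 0.0, 1.22]
force: [0.9, -0.6, 0.1]
width: 0.999
clock: 1.27
ee_pos: [466.9, 189.8, 170.7]
orientation: [-3.141, 0.001, 1.216]
force: [-0.7, 0.6, -0.3]
width: 0.997
t 1.27 at [466.9 189.8 170.7] ori [-3.141e+00  1.000e-03  1.216e+00] q [ 0.25  0.29  1.79 -0.    1.07 -0.97] F [-0.7  0.6 -0.3] w 0.997
  dtool m [-0.001   0.0025  0.1107] len 0.111 rotvec [0. 0. 0.] deg 0.0
```

```bash

python3 -m jog '[100,-0.001,0.0025,0.035,0,0,0,100,0,0,0.035,0,0,0,100,0,0,0.035,0,0,0,100,0,0,0.02,0,0,0,100,0,0,0.013,0,0,0,100,0,0,0.003,0,0,0,100,0,0,0,0,0,0]'
python3 -m jog '[0,0,0,0,0,0,0,0,0,0,0,0,0,0,0,0,0,0,0,0,0,0,0,0,0,0,0,0,0,0,0,0,0,0,0,0,0,0,0,0,0,0]' 60
python3 -m jog '[0,0,0,0,0,0,0,0,0,0,-0.01,0,0,0,0,0,0,-0.02,0,0,0,0,0,0,-0.03,0,0,0,0,0,0,-0.03,0,0,0,0,0,0,0,0,0,0]'
python3 - <<'E'
from h import *
c,P,*_=cam("side"); cv2.imwrite("pics/side1.png",cv2.resize(c[100:280,180:460],None,fx=2.5,fy=2.5))
go([500,25,120])
E
```

```text
clock: 1.85
ee_pos: [466.6, 190.4, 29.5]
orientation: [-3.139, 0.001, 1.221]
force: [-0.2, 0.0, -0.4]
width: 0.999
clock: 2.35
ee_pos: [468.5, 189.5, 31.4]
orientation: [3.141, -0.0, 1.22]
force: [-2.2, -1.4, 9.8]
width: 0.324
clock: 2.85
ee_pos: [471.5, 190.5, 125.5]
orientation: [3.134, -0.005, 1.22]
force: [1.5, 0.3, -2.8]
width: 0.324
t 2.9 at [470.7 190.3 123.4] ori [ 3.136 -0.004  1.22 ] q [ 0.25  0.36  1.84 -0.    0.94 -0.97] F [ 0.2  0.8 -3.2] w 0.32
  dtool m [-0.1451  0.0843  0.0034] len 0.168 rotvec [0. 0. 0.] deg 0.0
```

View pics/side1.png

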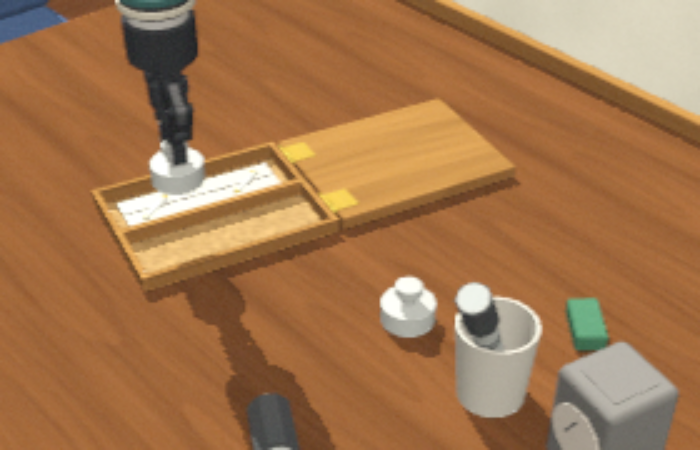

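The weight is gripped and hanging upright, and the lane is clear. Next I set it down on the bare table to the right of the well.

```bash

python3 -m jog '[0,-0.029,0.017,0,0,0,0,0,-0.029,0.017,0,0,0,0,0,-0.029,0.017,0,0,0,0,0,-0.029,0.017,0,0,0,0,0,-0.029,0.017,0,0,0,0,0,0,0,0,0,0,0,0,0,0,0.03,0,0,0,0,0,0,0.03,0,0,0,0,0,0,0.02,0,0,0,0,0,0,0,0,0,0]'
python3 -m jog '[0,0,0,0.005,0,0,0,0,0,0,0.003,0,0,0,0,0,0,0,0,0,0]'
```

```text
clock: 3.73
ee_pos: [493.8, 24.5, 36.1]
orientation: [-3.133, 0.002, 1.219]
force: [-1.4, -0.6, -3.2]
width: 0.323
clock: 3.98
ee_pos: [498.6, 24.4, 32.6]
orientation: [3.141, -0.0, 1.22]
force: [-0.2, 0.4, -3.5]
width: 0.323
```

```bash

python3 -m jog '[0,0,0,0.0015,0,0,0,0,0,0,0,0,0,0,60,0,0,0,0,0,0,100,0,0,0,0,0,0,100,0,0,0,0,0,0,100,0,0,-0.005,0,0,0,100,0,0,-0.025,0,0,0,100,0,0,-0.04,0,0,0,100,0,0,-0.04,0,0,0,100,0,0,-0.04,0,0,0]'
python3 -m jog '[100,0,0,-0.03,0,0,0,100,0,0,0,0,0,0]'
python3 - <<'E'
from h import *
c,P,K,p,Rm=cam("top");c2,P2,K2,p2,Rm2=cam("side")
cv2.imwrite("pics/pair2.png",np.hstack([cv2.resize(c[120:270,180:400],(440,300)),cv2.resize(c2[180:270,300:400],(333,300))]))
# lens (white end disc): bright pixels z>165 top view
def both(z0,z1):
    for n,(im,Q,s) in {"T":(c,P,np.s_[160:225,335:385]),"S":(c2,P2,np.s_[195:255,345:405])}.items():
        q=Q[s];g=im[s].max(-1);m=(q[...,2]>z0)&(q[...,2]<z1)
        for nm,k in(("bright",m&(g>150)),("dark",m&(g<=130))):
            if k.sum()>5:
                v,u=np.nonzero(k); print(n,z0,nm,k.sum(),q[k].mean(0).round(1),"px",(u.mean()+s[1].start).round(2),(v.mean()+s[0].start).round(2))
both(162,200);both(105,162)
k=(P[...,2]>42)&(P[...,2]<60)
for s in(np.s_[160:235,285:330],):
    q=P[s];g=(q[...,2]>42)&(q[...,2]<60);print("knobs",cv2.connectedComponents(g.astype(np.uint8))[0]-1)
    l=cv2.connectedComponents(g.astype(np.uint8))[1]
    for i in range(1,l.max()+1):print(q[l==i].mean(0).round(1),(l==i).sum())
go([500,25,200])
E
```

```text
clock: 4.82
ee_pos: [497.5, 24.3, 182.8]
orientation: [-3.141, 0.0, 1.22]
force: [0.8, -0.8, -0.3]
width: 1.004
clock: 4.98
ee_pos: [502.5, 23.9, 217.9]
orientation: [3.129, -0.003, 1.22]
force: [1.4, -0.2, -0.6]
width: 1.0
T 162 bright 85 [ 503.2 -231.8  173.2] px 367.14 201.34
T 162 dark 29 [ 515.3 -224.4  171.4] px 364.38 197.31
S 162 bright 138 [ 501.6 -233.7  174.3] px 368.83 218.74
S 162 dark 29 [ 498.9 -244.   165.6] px 371.1 224.55
T 105 bright 34 [ 536.7 -215.8  122.6] px 359.38 192.06
T 105 dark 36 [ 524.2 -221.4  153. ] px 362.5 195.0
S 105 bright 6 [ 522.4 -245.6  124.3] px 377.33 233.83
S 105 dark 116 [ 510.6 -242.5  140.1] px 373.38 230.38
knobs 1
[578.  -77.   47.6] 65
t 5.08 at [499.2  24.2 212.7] ori [ 3.137e+00 -1.000e-03  1.220e+00] q [-0.09  0.23  1.75 -0.    1.16 -1.31] F [ 0.  -0.  -0.8] w 0.998
  dtool m [0.001  0.0004 0.0127] len 0.013 rotvec [0. 0. 0.] deg 0.0
```

View pics/pair2.png

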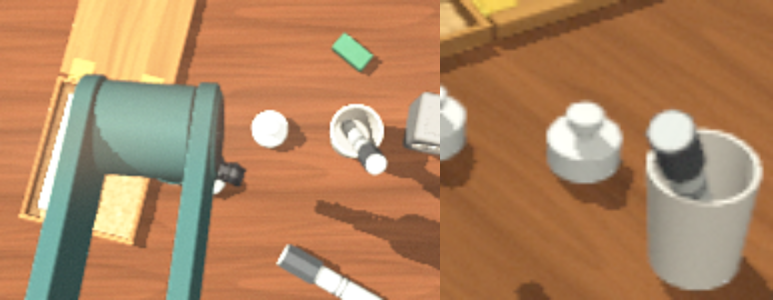

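Side view: the weight stands at the left edge where it was released, and the torch is undisturbed. I want a near-horizontal side grasp, so I'll test which way the wrist rolls.

```bash

python3 -m jog '[100,0,0,-0.02,-0.041,-0.113,0,100,0,0,0,-0.041,-0.113,0,100,0,0,0,-0.041,-0.113,0,100,0,0,0,-0.041,-0.113,0,100,0,0,0,-0.041,-0.113,0,100,0,0,0,0,0,0]'
python3 - <<'E'
from h import *
go([500,25,200])
E
```

```text
clock: 5.58
ee_pos: [496.4, 26.7, 227.1]
orientation: [2.917, 0.569, 1.161]
force: [-0.1, 1.2, -1.5]
width: 1.0
t 5.58 at [496.4  26.7 227.1] ori [2.917 0.569 1.161] q [ 0.32  0.37  1.7  -0.59  1.34 -0.69] F [-0.1  1.2 -1.5] w 1.0
  dtool m [ 0.0145 -0.0012  0.0232] len 0.027 rotvec [0. 0. 0.] deg 0.0
```

The wrist rolls right only to q4 = -0.96. I'll identify a small kinematic model from the logged states so I can check candidate grasp and lay poses against the joint limits.

```bash
cat > kin.py <<'E'
from h import *
from scipy.optimize import least_squares
Rz=lambda a:R.from_euler('z',a).as_matrix(); Ry=lambda a:R.from_euler('y',a).as_matrix()
LO=np.array([-2.97,-1.01,.21,-.96,.2,-2.98]);HI=np.array([2.97,2.36,2.38,4.11,2.71,2.98])
def fk(q,k):
    d1,off,L2,L4,L6=k[:5]
    A=Rz(q[0]);B=A@Ry(q[1]);C=B@Ry(q[2]);D=C@Rz(q[3]);E=D@Ry(q[4]);T=E@Rz(q[5]+np.pi)
    return A@[0,off,d1]+B@[0,0,L2]+C@[0,0,L4]+E@[0,0,L6],T
o=ctrl.get_obs()
data=[([1.10491,.35941,1.51135,0,1.27248,-.11509],[205.9,562.9,230.5]),([.25,.29,1.79,0,1.07,-.97],[466.9,189.8,170.7]),([.25,.36,1.84,0,.94,-.97],[470.7,190.3,123.4]),([-.09,.23,1.75,0,1.16,-1.31],[499.2,24.2,212.7]),([.3215,.37,1.70,-.59,1.34,-.69],[496.4,26.7,227.1])]
import json,os
if os.path.exists("k.json"): k=json.load(open("k.json"))
def ik(p,Rt,q0):
    f=lambda q:np.r_[(fk(q,k)[0]-p)/100,3*R.from_matrix(Rt.T@fk(q,k)[1]).as_rotvec()]
    s=least_squares(f,np.clip(q0,LO+.01,HI-.01),bounds=(LO,HI));return s.x,np.linalg.norm(s.fun)
E
python3 - <<'E'
from kin import *
data[-1]=(o["q"],o["ee_pos"])
print(np.degrees(np.linalg.norm(R.from_matrix(fk(o["q"],[0]*5)[1].T@R.from_euler('xyz',o["orientation"]).as_matrix()).as_rotvec())))
f=lambda k:np.concatenate([fk(q,k)[0]-p for q,p in data])
s=least_squares(f,[300,60,400,400,200]);print(s.x.round(1),s.fun.round(1));json.dump(list(s.x),open("k.json","w"))
k[:]=[] if False else k if 'k' in dir() else None
E
```

```text
2.3506747920050892e-14
[226.5  68.5 535.2 405.9 372. ] [ -8.6 -18.    5.1   4.8   1.4  -1.2  13.6   4.1  -6.9  -0.   -0.4   1.4
   1.5   0.5   1.7]Traceback (most recent call last):
  File "<stdin>", line 6, in <module>
NameError: name 'k' is not defined. Did you mean: 'fk'?
```

```bash
cat > plan.py <<'E'
from kin import *
a=np.array([-.405,-.118,.906]);a/=np.linalg.norm(a)
tail=np.array([577.5,-210.6,10.5])
def grasp(az,phi,s=150,beyond=8):
    t=np.array([np.cos(phi)*np.cos(az),np.cos(phi)*np.sin(az),-np.sin(phi)])
    x=np.cross(t,a);x/=np.linalg.norm(x)
    return tail+a*s+t*beyond,[np.c_[sg*x,np.cross(t,sg*x),t] for sg in(1,-1)],t
def lay(Rg,af,p):
    "pose with torch axis along af, horizontal; p=TCP"
    at=Rg.T@a; xs=np.cross(af,[0,0,1.]) # jaw axis candidates
    out=[]
    for sg in(1,-1):
        A=np.c_[at,[1,0,0],np.cross(at,[1,0,0])];B=np.c_[af,sg*xs,np.cross(af,sg*xs)];Rf=B@A.T
        if Rf[2,2]<0: out.append(Rf)
    return out
E
python3 - <<'E'
from plan import *
w=np.radians(-15.3);xw=np.array([np.cos(w),np.sin(w),0]);yw=np.array([-xw[1],xw[0],0])
mid=np.array([532,206,0])-46*yw
for az in(-100,-90,-80,-70,0,20,40):
  for phi in((35,40,45) if az<-30 else (0,15)):
    p,Rs,t=grasp(np.radians(az),np.radians(phi))
    for i,Rg in enumerate(Rs):
        q0s=[o["q"],[0,.5,1.7,3,.5,0],[0,.5,1.7,1.5,1,0]]
        q,e=min((ik(p,Rg,q0) for q0 in q0s),key=lambda r:r[1])
        if e>.05: print(az,phi,i,"no",e.round(2));continue
        L=[]
        for sg in(1,-1):
            for Rf in lay(Rg,sg*xw,0):
                pf=mid+sg*xw*57.5+[0,0,9]
                for q0 in(q,o["q"]):
                    qf,ef=ik(pf,Rf,q0)
                    L.append(("far" if sg>0 else "near",ef.round(2),qf.round(2).tolist()))
        print(az,phi,i,"tilt",np.degrees(np.arcsin(-(t@a))).round(),"q",q.round(2).tolist(),"lay",min(L,key=lambda l:l[1]),[l[:2] for l in L])
E
```

```text
-100 35 0 no 0.21
-100 35 1 no 0.21
-100 40 0 tilt 26.0 q [-0.04, 0.57, 1.82, -0.96, 1.16, -1.98] lay ('far', np.float64(0.0), [0.05, 0.86, 1.32, 0.14, 1.4, 1.83]) [('far', np.float64(2.57)), ('far', np.float64(0.0)), ('near', np.float64(0.22)), ('near', np.float64(0.22))]
-100 40 1 tilt 26.0 q [-0.04, 0.57, 1.82, -0.96, 1.16, 1.16] lay ('far', np.float64(0.0), [0.05, 0.86, 1.32, 0.14, 1.4, -1.31]) [('far', np.float64(0.0)), ('far', np.float64(0.0)), ('near', np.float64(0.29)), ('near', np.float64(0.38))]
-100 45 0 tilt 31.0 q [-0.08, 0.53, 1.82, -0.91, 1.11, -2.03] lay ('far', np.float64(0.0), [0.04, 0.91, 1.25, 0.15, 1.5, 1.82]) [('far', np.float64(2.78)), ('far', np.float64(0.0)), ('near', np.float64(0.43)), ('near', np.float64(0.43))]
-100 45 1 tilt 31.0 q [-0.08, 0.53, 1.82, -0.91, 1.11, 1.11] lay ('far', np.float64(0.0), [0.04, 0.91, 1.25, 0.15, 1.5, -1.32]) [('far', np.float64(0.0)), ('far', np.float64(0.0)), ('near', np.float64(0.51)), ('near', np.float64(0.51))]
-90 35 0 no 0.49
-90 35 1 no 0.49
-90 40 0 no 0.3
-90 40 1 no 0.3
-90 45 0 no 0.11
-90 45 1 no 0.11
-80 35 0 no 0.
[... 1415 characters left out ...]

40 0 1 tilt 23.0 q [-1.23, 0.94, 2.0, 1.22, 1.64, 1.58] lay ('far', np.float64(0.0), [0.06, 0.82, 1.38, 0.13, 1.32, -1.3]) [('far', np.float64(2.36)), ('far', np.float64(0.0)), ('near', np.float64(0.14)), ('near', np.float64(0.34))]
40 15 0 tilt 37.0 q [-1.2, 0.75, 2.02, 1.17, 1.44, -1.43] lay ('far', np.float64(0.0), [0.02, 1.0, 1.13, 0.18, 1.65, 1.82]) [('far', np.float64(0.0)), ('far', np.float64(0.0)), ('near', np.float64(0.75)), ('near', np.float64(0.75))]
40 15 1 tilt 37.0 q [-1.2, 0.75, 2.02, 1.17, 1.44, 1.71] lay ('far', np.float64(0.0), [0.02, 1.0, 1.13, 0.18, 1.65, -1.32]) [('far', np.float64(3.01)), ('far', np.float64(0.0)), ('near', np.float64(0.82)), ('near', np.float64(0.77))]
```

```bash
python3 - <<'E'
from plan import *
w=np.radians(-15.3);xw=np.array([np.cos(w),np.sin(w),0]);yw=np.array([-xw[1],xw[0],0])
mid=np.array([532,206,0])-46*yw
for az in(-110,-120,-135):
  for phi in(30,35,40,45):
    p,Rs,t=grasp(np.radians(az),np.radians(phi))
    Rg=Rs[1]
    q,e=ik(p,Rg,o["q"]); qs,es=ik(p-t*110,Rg,q)
    Rf=lay(Rg,xw,0)[0];qf,ef=ik(mid+xw*57.5+[0,0,9],Rf,o["q"])
    print(az,phi,"tilt",np.degrees(np.arcsin(-(t@a))).round(),"e",e.round(2),es.round(2),ef.round(2),"q",q.round(2).tolist(),"stand",qs.round(2).tolist(),"lay",qf.round(2).tolist())
E
```

```text
-110 30 tilt 14.0 e 0.04 0.0 0.0 q [-0.0, 0.72, 1.68, -0.96, 1.4, 1.22] stand [0.13, 0.71, 1.51, -0.87, 1.58, 1.15] lay [0.08, 0.72, 1.53, 0.09, 1.11, -1.27]
-110 35 tilt 18.0 e 0.0 0.0 0.0 q [-0.03, 0.67, 1.7, -0.92, 1.34, 1.19] stand [0.1, 0.66, 1.52, -0.83, 1.54, 1.11] lay [0.07, 0.77, 1.46, 0.11, 1.22, -1.29]
-110 40 tilt 23.0 e 0.0 0.0 0.0 q [-0.06, 0.63, 1.7, -0.87, 1.29, 1.14] stand [0.07, 0.6, 1.53, -0.78, 1.49, 1.06] lay [0.05, 0.82, 1.38, 0.13, 1.33, -1.3]
-110 45 tilt 28.0 e 0.0 0.0 0.0 q [-0.09, 0.59, 1.71, -0.81, 1.23, 1.09] stand [0.03, 0.55, 1.54, -0.72, 1.45, 1.01] lay [0.04, 0.88, 1.3, 0.14, 1.43, -1.31]
-120 30 tilt 11.0 e 0.0 0.0 0.0 q [-0.04, 0.78, 1.55, -0.87, 1.52, 1.17] stand [0.08, 0.8, 1.32, -0.81, 1.72, 1.09] lay [0.09, 0.7, 1.58, 0.08, 1.05, -1.26]
-120 35 tilt 16.0 e 0.0 0.0 0.0 q [-0.06, 0.73, 1.56, -0.83, 1.47, 1.14] stand [0.06, 0.75, 1.34, -0.76, 1.68, 1.06] lay [0.08, 0.74, 1.5, 0.1, 1.16, -1.28]
-120 40 tilt 20.0 e 0.0 0.0 0.0 q [-0.08, 0.69, 1.57, -0.78, 1.41, 1.1] stand [0.03, 0.69, 1.36, -0.71, 1.63, 1.03] lay [0.06, 0.79, 1.42, 0.12, 1.27, -1.3]
-120 45 tilt 25.0 e 0.0 0.0 0.0 q [-0.11, 0.65, 1.59, -0.73, 1.35, 1.07] stand [-0.01, 0.64, 1.38, -0.66, 1.58, 1.0] lay [0.05, 0.85, 1.34, 0.14, 1.38, -1.31]
-135 30 tilt 8.0 e 0.0 0.0 0.0 q [-0.1, 0.87, 1.33, -0.74, 1.71, 1.1] stand [-0.01, 0.94, 1.03, -0.72, 1.94, 0.99] lay [0.1, 0.66, 1.63, 0.06, 0.97, -1.24]
-135 35 tilt 13.0 e 0.0 0.0 0.0 q [-0.12, 0.82, 1.36, -0.7, 1.65, 1.08] stand [-0.03, 0.88, 1.07, -0.68, 1.89, 0.99] lay [0.09, 0.71, 1.55, 0.08, 1.08, -1.27]
-135 40 tilt 17.0 e 0.0 0.0 0.0 q [-0.14, 0.78, 1.39, -0.66, 1.59, 1.06] stand [-0.05, 0.82, 1.11, -0.63, 1.83, 0.98] lay [0.07, 0.76, 1.47, 0.11, 1.2, -1.29]
-135 45 tilt 22.0 e 0.0 0.0 0.0 q [-0.16, 0.73, 1.42, -0.61, 1.53, 1.04] stand [-0.08, 0.76, 1.15, -0.58, 1.77, 0.97] lay [0.06, 0.81, 1.39, 0.13, 1.31, -1.3]
```

Approaching from the far left and pointing 40° down (az −120) works within the joint limits and gives only 20° of tool tilt when the torch is laid. Working out the move to standoff.

```bash
python3 - <<'E'
from plan import *
p,Rs,t=grasp(np.radians(-120),np.radians(40)); print(p,t); go(p-110*t,Rs[1])
E
```

```text
[ 513.64888294 -233.61807414  141.34033368] [-0.38302222 -0.66341395 -0.64278761]
t 5.58 at [496.4  26.7 227.1] ori [2.917 0.569 1.161] q [ 0.32  0.37  1.7  -0.59  1.34 -0.69] F [-0.1  1.2 -1.5] w 1.0
  dtool m [-0.1168  0.1052  0.1189] len 0.197 rotvec [-0.091 -0.499  1.905] deg 113.0
```

```bash

python3 -m jog '[100,-0.0234,0.021,0.0238,0,0,0,100,-0.0234,0.021,0.0238,0,0,0,100,-0.0234,0.021,0.0238,0,0,0,100,-0.0234,0.021,0.0238,0,0,0,100,-0.0234,0.021,0.0238,0,0,0,100,0,0,0,0,0,0]'
python3 -m jog '[100,0,0,0,-0.005,-0.0277,0.106,100,0,0,0,-0.005,-0.0277,0.106,100,0,0,0,-0.005,-0.0277,0.106,100,0,0,0,-0.005,-0.0277,0.106,100,0,0,0,-0.005,-0.0277,0.106,100,0,0,0,-0.005,-0.0277,0.106,100,0,0,0,-0.005,-0.0277,0.106,100,0,0,0,-0.005,-0.0277,0.106,100,0,0,0,-0.005,-0.0277,0.106]'
python3 -m jog '[100,0,0,0,-0.005,-0.0277,0.106,100,0,0,0,-0.005,-0.0277,0.106,100,0,0,0,-0.005,-0.0277,0.106,100,0,0,0,-0.005,-0.0277,0.106,100,0,0,0,-0.005,-0.0277,0.106,100,0,0,0,-0.005,-0.0277,0.106,100,0,0,0,-0.005,-0.0277,0.106,100,0,0,0,-0.005,-0.0277,0.106,100,0,0,0,-0.005,-0.0277,0.106,100,0,0,0,0,0,0]'
python3 - <<'E'
from plan import *
p,Rs,t=grasp(np.radians(-120),np.radians(40)); go(p-110*t,Rs[1]);go(p,Rs[1])
E
```

```text
clock: 6.08
ee_pos: [556.4, -169.8, 214.2]
orientation: [2.913, 0.561, 1.15]
force: [-0.5, 1.0, -1.2]
width: 0.999
clock: 6.83
ee_pos: [555.0, -163.5, 213.9]
orientation: [2.381, 0.299, 0.089]
force: [0.3, 1.1, 0.0]
width: 1.0
clock: 7.67
ee_pos: [556.2, -164.2, 214.0]
orientation: [2.307, -0.242, -0.746]
force: [0.5, -0.1, -0.3]
width: 1.001
t 7.67 at [ 556.2 -164.2  214. ] ori [ 2.307 -0.242 -0.746] q [ 0.02  0.64  1.4  -0.71  1.62  1.03] F [ 0.5 -0.1 -0.3] w 1.001
  dtool m [-0.0031 -0.0025 -0.0009] len 0.004 rotvec [-0.009  0.01  -0.011] deg 1.0
t 7.67 at [ 556.2 -164.2  214. ] ori [ 2.307 -0.242 -0.746] q [ 0.02  0.64  1.4  -0.71  1.62  1.03] F [ 0.5 -0.1 -0.3] w 1.001
  dtool m [-0.002  -0.0015  0.1091] len 0.109 rotvec [-0.009  0.01  -0.011] deg 1.0
```

```bash

python3 -m jog '[100,-0.002,-0.0015,0.03,0,0,0,100,0,0,0.03,0,0,0,100,0,0,0.03,0,0,0,100,0,0,0.019,0,0,0,100,0,0,0,0,0,0]'
python3 - <<'E'
from plan import *
c,P,*_=cam("top");c2,P2,*_=cam("side")
cv2.imwrite("pics/pair3.png",np.hstack([cv2.resize(c[140:240,310:420],(440,400),interpolation=2),cv2.resize(c2[170:270,310:400],(360,400),interpolation=2)]))
p,Rs,t=grasp(np.radians(-120),np.radians(40));go(p,Rs[1])
E
```

```text
clock: 8.08
ee_pos: [509.6, -234.6, 139.8]
orientation: [2.302, -0.234, -0.741]
force: [-0.4, 0.2, -0.0]
width: 1.001
t 8.18 at [ 513.1 -233.3  142.2] ori [ 2.304 -0.239 -0.741] q [-0.09  0.68  1.57 -0.77  1.42  1.09] F [ 0.2  0.4 -0.2] w 0.999
  dtool m [ 0.0004 -0.0009  0.0005] len 0.001 rotvec [-0.008  0.008 -0.005] deg 0.7
```

View pics/pair3.png

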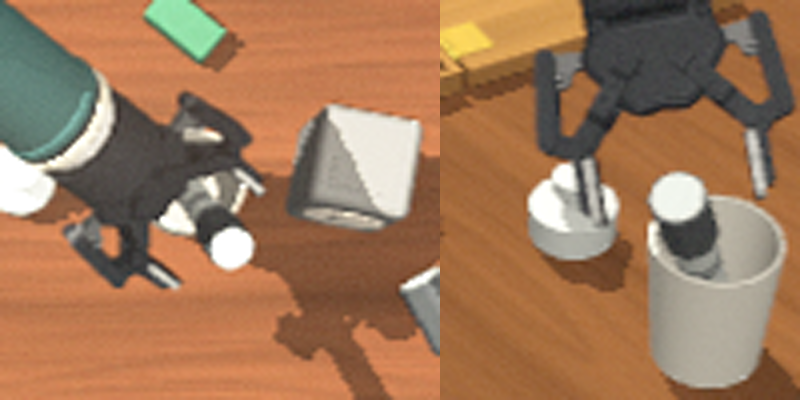

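The head sits between the open fingers, roughly centred in both views (top crop about (225,240), between tips at (165,280) and (255,180)). I'll close and pull along the torch axis.

```bash

python3 -m jog '[0,0,0,0,0,0,0,0,0,0,0,0,0,0,0,0,0,0,0,0,0,0,0,0,0,0,0,0,0,0,0,0,0,0,0,0,0,0,0,0,0,0,0,0,0,0,0,0,0]' 90
python3 - <<'E'
from plan import *
p,Rs,t=grasp(np.radians(-120),np.radians(40));o,pp,Rm=tool();go(pp+a*30)
c,P,*_=cam("top");c2,P2,*_=cam("side")
cv2.imwrite("pics/pair4.png",np.hstack([cv2.resize(c[140:240,310:420],(440,400),interpolation=2),cv2.resize(c2[170:270,310:400],(360,400),interpolation=2)]))
E
```

```text
clock: 8.77
ee_pos: [514.5, -233.0, 143.1]
orientation: [2.305, -0.244, -0.741]
force: [0.3, 1.2, 3.8]
width: 0.349
t 8.77 at [ 514.5 -233.   143.1] ori [ 2.305 -0.244 -0.741] q [-0.09  0.68  1.56 -0.77  1.42  1.09] F [0.3 1.2 3.8] w 0.349
  dtool m [ 0.0002  0.028  -0.0107] len 0.03 rotvec [0. 0. 0.] deg 0.0
```

View pics/pair4.png

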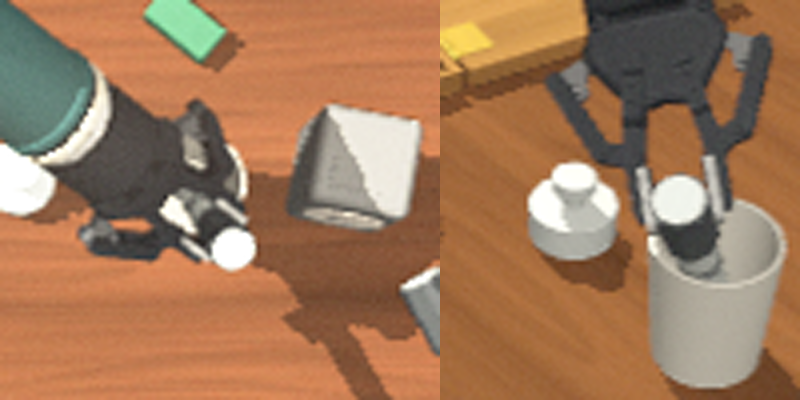

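The head is gripped on its flats, with a width consistent with 32 mm. Now the pull along the axis.

```bash

python3 -m jog '[0,0,0.005,-0.002,0,0,0,0,0,0.01,-0.0038,0,0,0,0,0,0.0131,-0.005,0,0,0,0,0,0.0131,-0.005,0,0,0,0,0,0.0131,-0.005,0,0,0,0,0,0.0131,-0.005,0,0,0,0,0,0.0131,-0.005,0,0,0,0,0,0.0131,-0.005,0,0,0,0,0,0.0131,-0.005,0,0,0,0,0,0.0131,-0.005,0,0,0]'
python3 -m jog '[0,0,0.0131,-0.005,0,0,0,0,0,0.0131,-0.005,0,0,0,0,0,0.0131,-0.005,0,0,0,0,0,0,0,0,0,0]'
python3 - <<'E'
from plan import *
o,pp,Rm=tool();go(pp)
c,P,*_=cam("top");c2,P2,*_=cam("side")
cv2.imwrite("pics/pair5.png",np.hstack([cv2.resize(c[130:280,280:430],(400,400),interpolation=2),cv2.resize(c2[120:270,270:420],(400,400),interpolation=2)]))
E
```

```text
clock: 9.7
ee_pos: [461.0, -248.0, 260.2]
orientation: [2.305, -0.243, -0.741]
force: [-0.6, 0.3, -2.4]
width: 0.355
clock: 10.03
ee_pos: [444.1, -253.2, 299.8]
orientation: [2.306, -0.246, -0.742]
force: [0.2, -0.3, -1.2]
width: 0.346
t 10.03 at [ 444.1 -253.2  299.8] ori [ 2.306 -0.246 -0.742] q [-0.13  0.4   1.61 -0.78  1.56  0.91] F [ 0.2 -0.3 -1.2] w 0.346
  dtool m [0. 0. 0.] len 0.0 rotvec [0. 0. 0.] deg 0.0
```

View pics/pair5.png

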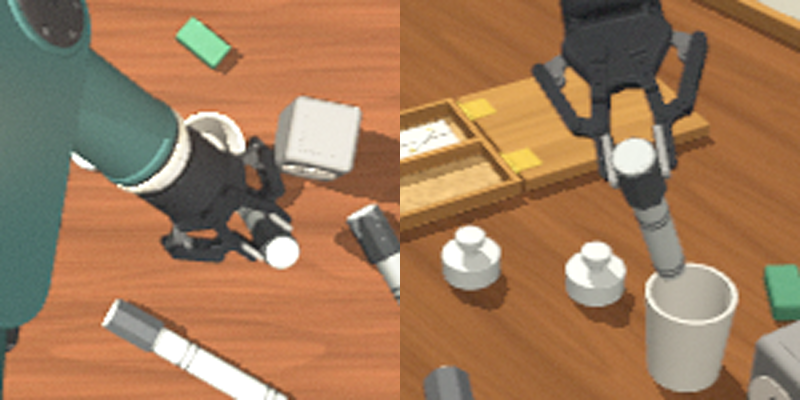

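The torch is out and held firmly, tail clear of the rim. The cup is standing and both weights are upright. Before placing, I'll refine the well's pose from the first top depth image (well plus lid is a 502 x 194 rectangle).

```bash
python3 - <<'E'
from plan import *
T=np.load("top0.npz");P=T["P"][80:252,180:292]
m=(P[...,2]>11)&(P[...,2]<32)
n,l,st,_=cv2.connectedComponentsWithStats(m.astype(np.uint8));i=1+st[1:,4].argmax();Q=P[l==i]
(c,sz,an)=cv2.minAreaRect(Q[:,:2].astype(np.float32));print(c,sz,an)
def ray(u,v,z):
    d=T["R"]@np.array([(u-T["K"][0,2])/T["K"][0,0],(v-T["K"][1,2])/T["K"][1,1],1]);return T["p"]+d*(z-T["p"][2])/d[2]
C=[ray(u,v,20) for u,v in((209.5,158.75),(263.75,171.25),(246.25,242.5),(189.5,228.25))];print(np.round(C,1).tolist(),np.mean(C,0).round(1))
# refine: points at wall-top height; scan local y of far-half cross-section
w=np.radians(an-90 if an>45 else an);xw=np.array([np.cos(w),np.sin(w)]);yw=np.array([-xw[1],xw[0]])
L=sz[0] if sz[0]>sz[1] else sz[1]
ctr=np.array(c)-xw*128;print("yaw",np.degrees(w),"ctr",ctr)
A=P.reshape(-1,3);loc=np.c_[(A[:,:2]-ctr)@xw,(A[:,:2]-ctr)@yw,A[:,2]]
s=(loc[:,0]>-10)&(loc[:,0]<90)
for y in range(-112,113,8):
    k=s&(abs(loc[:,1]-y)<4)
    if k.sum():print(y,np.median(loc[k,2]).round(1),k.sum(),end=" | ")
print()
s=(loc[:,1]<-20)&(loc[:,1]>-75)
for x in range(-140,150,6):
    k=s&(abs(loc[:,0]-x)<3)
    if k.sum():print(x,np.median(loc[k,2]).round(1),end=" | ")
E
```

```text
(655.7935791015625, 183.67413330078125) (196.36888122558594, 502.7620849609375) 75.66902923583984
[[669.0, 274.2, 20.0], [623.6, 91.4, 20.0], [387.1, 148.7, 20.0], [436.5, 336.4, 20.0]] [529.  212.7  20. ]
yaw -14.330970764160156 ctr [531.7766733  215.35704788]
-112 -1.7 69 | -104 -2.4 67 | -96 10.4 105 | -88 16.8 39 | -80 -1.0 66 | -72 -0.8 69 | -64 -0.3 68 | -56 -1.6 67 | -48 -1.3 69 | -40 -1.3 70 | -32 -1.0 66 | -24 -0.8 68 | -16 -1.2 68 | -8 -0.0 101 | 0 18.3 82 | 8 10.6 22 | 16 2.4 81 | 24 3.8 70 | 32 4.5 71 | 40 4.6 65 | 48 3.7 73 | 56 5.7 70 | 64 4.9 70 | 72 4.3 58 | 80 -0.8 63 | 88 5.8 122 | 96 18.1 48 | 104 -1.1 35 | 112 -1.6 68 | 
-140 -0.3 | -134 -2.4 | -128 -0.7 | -122 17.3 | -116 14.7 | -110 -1.8 | -104 -1.6 | -98 -0.2 | -92 -0.6 | -86 -0.8 | -80 22.0 | -74 22.2 | -68 25.0 | -62 25.7 | -56 33.7 | -50 43.6 | -44 25.2 | -38 23.1 | -32 23.0 | -26 0.2 | -20 -0.6 | -14 -1.4 | -8 0.1 | -2 -0.7 | 4 -1.6 | 10 -0.2 | 16 -1.4 | 22 -1.5 | 28 -2.1 | 34 -1.4 | 40 -1.2 | 46 -1.0 | 52 -0.9 | 58 -1.5 | 64 -0.9 | 70 -0.2 | 76 -1.1 | 82 -0.1 | 88 -0.2 | 94 -0.7 | 100 -0.5 | 106 -1.1 | 112 0.0 | 118 18.8 | 124 18.3 | 130 15.6 | 136 16.7 | 142 16.2 | 148 16.3 |
```

```bash
cat >> plan.py <<'E'
w=np.radians(-14.33);xw=np.array([np.cos(w),np.sin(w),0]);yw=np.array([-xw[1],xw[0],0])
mid=np.array([531.8,215.4,0])-46*yw
Rg=R.from_euler('xyz',[2.305,-.244,-.741]).as_matrix();pg=np.array([514.,-233.,142.8])
Rf=lay(Rg,xw,0)[0]
rel=Rg.T@(pg-tail-a*92.5)     # TCP relative to torch mid, tool frame
def laytcp(z): return mid+Rf@rel+[0,0,z]   # z=height of torch axis
E
python3 - <<'E'
from plan import *
print("rel",rel.round(1),"tilt z",Rf[:,2].round(3),"jaw",Rf[:,0].round(3),"tcp flat",laytcp(16).round(1), "tip corner z",(laytcp(16)[2]-11*abs(Rf[2,1])).round(1))
p=laytcp(240);q0=tool()[0]["q"];print(ik(laytcp(16),Rf,q0)[0].round(2),ik(p,Rf,q0))
print(ik(p,tool()[2],q0))
go(p,Rf)
E
```

```text
rel [  0.6  54.4 -14. ] tilt z [-0.346  0.088 -0.934] jaw [0.254 0.967 0.   ] tcp flat [574.6 157.6   9.7] tip corner z 5.7
[ 0.08  0.8   1.41  0.12  1.28 -1.29] (array([ 0.0788443 ,  0.62423156,  1.14401539,  0.11799528,  1.7191889 ,
       -1.2416782 ]), np.float64(3.742999482764919e-09))
(array([ 0.42751936,  0.90467298,  0.867831  , -0.52295576,  2.06683916,
        1.19421047]), np.float64(1.8926625684179324e-10))
t 10.13 at [ 444.6 -252.7  297.2] ori [ 2.306 -0.244 -0.741] q [-0.13  0.4   1.61 -0.78  1.55  0.91] F [ 1.1 -0.5 -1.2] w 0.349
  dtool m [-0.1912 -0.2752 -0.2774] len 0.435 rotvec [ 0.965  0.353 -2.167] deg 137.4
```

```bash

python3 -m jog '[0,-0.0159,-0.0229,-0.0231,0,0,0,0,-0.0159,-0.0229,-0.0231,0,0,0,0,-0.0159,-0.0229,-0.0231,0,0,0,0,-0.0159,-0.0229,-0.0231,0,0,0,0,-0.0159,-0.0229,-0.0231,0,0,0,0,-0.0159,-0.0229,-0.0231,0,0,0,0,-0.0159,-0.0229,-0.0231,0,0,0,0,-0.0159,-0.0229,-0.0231,0,0,0,0,-0.0159,-0.0229,-0.0231,0,0,0,0,-0.0159,-0.0229,-0.0231,0,0,0]'
python3 -m jog '[0,-0.0159,-0.0229,-0.0231,0,0,0,0,-0.0159,-0.0229,-0.0231,0,0,0,0,0,0,0,0,0,0,0,0,0,0,0.0439,0.016,-0.0985,0,0,0,0,0.0439,0.016,-0.0985,0,0,0,0,0.0439,0.016,-0.0985,0,0,0,0,0.0439,0.016,-0.0985,0,0,0,0,0.0439,0.016,-0.0985,0,0,0,0,0.0439,0.016,-0.0985,0,0,0,0,0.0439,0.016,-0.0985]'
python3 -m jog '[0,0,0,0,0.0439,0.016,-0.0985,0,0,0,0,0.0439,0.016,-0.0985,0,0,0,0,0.0439,0.016,-0.0985,0,0,0,0,0.0439,0.016,-0.0985,0,0,0,0,0.0439,0.016,-0.0985,0,0,0,0,0.0439,0.016,-0.0985,0,0,0,0,0.0439,0.016,-0.0985,0,0,0,0,0.0439,0.016,-0.0985,0,0,0,0,0.0439,0.016,-0.0985,0,0,0,0,0.0439,0.016,-0.0985]'
python3 -m jog '[0,0,0,0,0.0439,0.016,-0.0985,0,0,0,0,0.0439,0.016,-0.0985,0,0,0,0,0.0439,0.016,-0.0985,0,0,0,0,0.0439,0.016,-0.0985,0,0,0,0,0.0439,0.016,-0.0985,0,0,0,0,0,0,0,0,0,0,0,0,0,0]'
python3 - <<'E'
from plan import *
go(laytcp(90),Rf)
c,P,*_=cam("top");c2,P2,*_=cam("side")
cv2.imwrite("pics/pair6.png",np.hstack([cv2.resize(c[100:260,170:330],(400,400),interpolation=2),cv2.resize(c2[70:230,190:350],(400,400),interpolation=2)]))
E
```

```text
clock: 10.97
ee_pos: [553.1, 90.7, 242.2]
orientation: [2.304, -0.242, -0.74]
force: [-0.0, -1.3, -2.0]
width: 0.348
clock: 11.8
ee_pos: [574.0, 157.4, 232.0]
orientation: [2.589, 0.125, -0.139]
force: [0.2, -0.4, -1.0]
width: 0.348
clock: 12.63
ee_pos: [574.0, 156.9, 232.3]
orientation: [-3.041, 0.195, 0.861]
force: [-0.0, -0.9, -1.3]
width: 0.348
clock: 13.22
ee_pos: [574.5, 156.3, 231.7]
orientation: [-2.773, 0.003, 1.314]
force: [0.0, 0.8, -1.1]
width: 0.352
t 13.22 at [574.5 156.3 231.7] ori [-2.773  0.003  1.314] q [ 0.08  0.54  1.26  0.12  1.69 -1.24] F [ 0.   0.8 -1.1] w 0.352
  dtool m [0.0017 0.0531 0.1382] len 0.148 rotvec [-0.003  0.002 -0.005] deg 0.3
```

View pics/pair6.png

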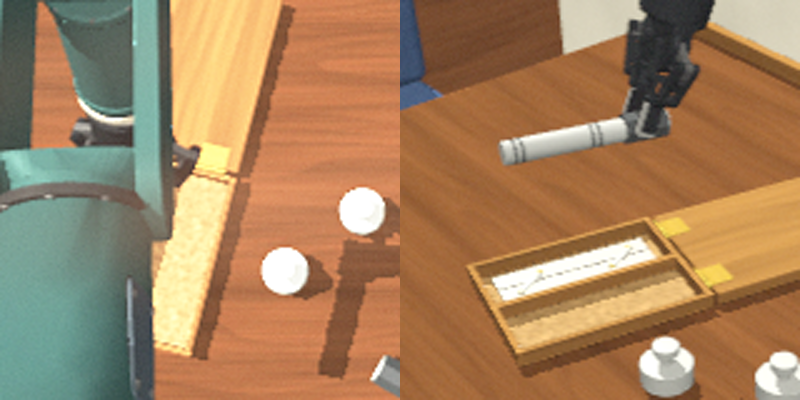

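The torch hangs roughly level and parallel to the lane, head toward the lid. I'll check its pitch and line numerically before lowering.

```bash
python3 - <<'E'
from plan import *
c,P,*_=cam("side")
s=np.s_[110:145,222:282];q=P[s];g=c[s].min(-1)
m=(q[...,2]>190)&(q[...,2]<290)&(g>90)
Q=q[m];loc=np.c_[(Q-mid)@xw,(Q-mid)@yw,Q[:,2]]
for x in range(-110,70,20):
    k=abs(loc[:,0]-x)<10
    if k.sum()>4:print(x,k.sum(),np.median(loc[k],0).round(1),loc[k,2].min().round(),loc[k,2].max().round())
print("x range",np.percentile(loc[:,0],[1,99]))
E
```

```text
-90 74 [-89.8  -4.8 242.5] 226.0 252.0
-70 72 [-70.1  -6.9 243. ] 227.0 252.0
-50 74 [-49.8  -5.8 241.8] 227.0 251.0
-30 71 [-30.4  -6.5 242.3] 225.0 250.0
-10 70 [-10.5  -7.3 242. ] 227.0 250.0
10 66 [  9.8  -7.5 241. ] 224.0 250.0
30 74 [ 30.9  -8.1 241.5] 224.0 252.0
50 19 [ 45.1   3.4 249.8] 238.0 258.0
x range [-96.26972542  49.59978753]
```

Level within a degree and centred on the lane line. Lowering.

```bash

python3 -m jog '[0,0.0017,0.0106,0.0276,0,0,0,0,0,0.0106,0.0276,0,0,0,0,0,0.0106,0.0276,0,0,0,0,0,0.0106,0.0276,0,0,0,0,0,0.0106,0.0276,0,0,0,0,0,0.0106,0.0276,0,0,0,0,0,0.0053,0.0138,0,0,0,0,0,0.0034,0.009,0,0,0,0,0,0,0,0,0,0,0,0,0,0,0,0,0]'
python3 - <<'E'
from plan import *
go(laytcp(17),Rf);go(laytcp(14),Rf)
E
```

```text
clock: 14.2
ee_pos: [575.0, 158.9, 32.2]
orientation: [-2.775, 0.0, 1.317]
force: [0.2, -0.2, -1.5]
width: 0.348
t 14.2 at [575.  158.9  32.2] ori [-2.775  0.     1.317] q [ 0.08  0.75  1.42  0.12  1.33 -1.29] F [ 0.2 -0.2 -1.5] w 0.348
  dtool m [-0.0014  0.0077  0.0201] len 0.022 rotvec [-0.001  0.    -0.   ] deg 0.1
t 14.2 at [575.  158.9  32.2] ori [-2.775  0.     1.317] q [ 0.08  0.75  1.42  0.12  1.33 -1.29] F [ 0.2 -0.2 -1.5] w 0.348
  dtool m [-0.0013  0.0087  0.0229] len 0.025 rotvec [-0.001  0.    -0.   ] deg 0.1
```

```bash

python3 -m jog '[0,-0.001,0.0029,0.0075,0,0,0,0,0,0.0025,0.0065,0,0,0,0,0,0,0,0,0,0]'
python3 -m jog '[0,0,0.0011,0.0028,0,0,0,0,0,0,0,0,0,0]'
python3 -m jog '[0,0,0.0007,0.0019,0,0,0,0,0,0,0,0,0,0]'
```

```text
clock: 14.45
ee_pos: [574.3, 157.5, 16.0]
orientation: [-2.774, 0.001, 1.317]
force: [-0.3, -0.3, -2.5]
width: 0.349
clock: 14.62
ee_pos: [574.4, 157.6, 14.4]
orientation: [-2.774, 0.0, 1.317]
force: [-1.3, -0.8, 5.4]
width: 0.349
clock: 14.78
ee_pos: [574.3, 157.7, 14.1]
orientation: [-2.773, 0.0, 1.317]
force: [-3.3, -1.6, 15.1]
width: 0.351
```

Contact at TCP z of about 14, with 15 N upward. I'll look before releasing.

```bash
python3 - <<'E'
from plan import *
c,P,*_=cam("side");cv2.imwrite("pics/s7.png",cv2.resize(c[130:225,205:325],None,fx=6,fy=6,interpolation=2))
A=P[140:220,210:320].reshape(-1,3);g=c[140:220,210:320].min(-1).ravel()
loc=np.c_[(A-mid)@xw,(A-mid)@yw,A[:,2]]
for x in range(-110,50,20):
    k=(abs(loc[:,0]-x)<10)&(abs(loc[:,1])<25)&(g>90)&(loc[:,2]>8)
    if k.sum()>4:print(x,k.sum(),np.median(loc[k],0).round(1),np.percentile(loc[k,2],[3,97]).round(1))
E
```

```text
-110 8 [-119.2   -0.5   17.6] [16.8 19.9]
-90 58 [-89.4  -4.4  23.8] [10.7 30.9]
-70 57 [-70.   -4.9  25. ] [11.3 30.3]
-50 58 [-50.4  -6.6  24.1] [10.9 30.5]
-30 55 [-30.5  -7.1  24.3] [ 9.9 30.4]
-10 55 [-10.1  -6.6  24.2] [10.6 29.7]
10 53 [ 9.8 -7.1 24.7] [10.9 29.5]
30 59 [30.7 -7.6 24.1] [11.1 30.8]
```

View pics/s7.png

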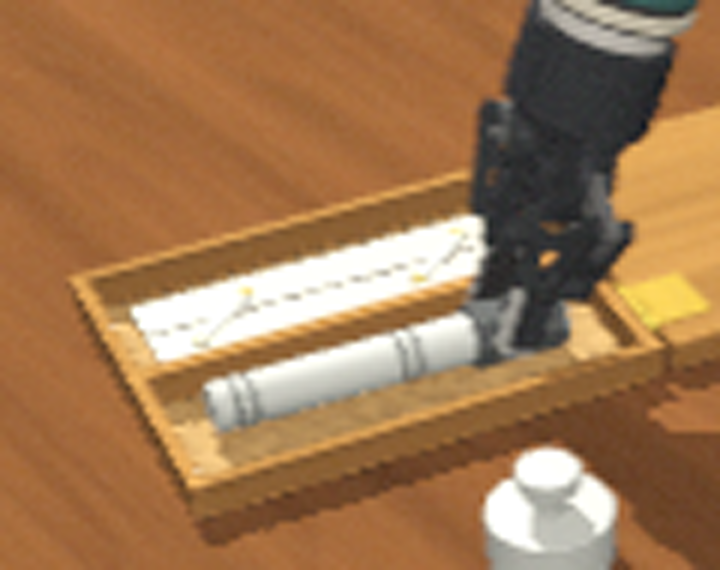

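The torch lies in the lane: handle top at about 30 mm, level, resting on its head, in line with the lane. Opening just enough to clear the walls, then retreating along the tool.

```bash

python3 -m jog '[40,0,0,0,0,0,0,50,0,0,0,0,0,0,50,0,0,0,0,0,0,50,0,0,0,0,0,0,50,0,0,-0.006,0,0,0,50,0,0,-0.015,0,0,0,50,0,0,-0.03,0,0,0,50,0,0,-0.04,0,0,0,50,0,0,-0.04,0,0,0,50,0,0,-0.04,0,0,0]'
python3 -m jog '[50,-0.03,-0.02,-0.02,0,0,0,50,0.04,0,0,0,0,0,50,0.04,0,0,0,0,0,50,0.04,0,0,0,0,0,50,0.04,0,0,0,0,0,50,0.04,0,0,0,0,0,50,0.04,0,0,0,0,0,50,0.04,0,0,0,0,0,50,0,0,0,0,0,0,50,0,0,0,0,0,0]'
python3 - <<'E'
from plan import *
go(laytcp(17))
c,P,*_=cam("top");c2,P2,*_=cam("side")
cv2.imwrite("pics/pair8.png",np.hstack([cv2.resize(c[80:260,180:420],(400,300),interpolation=2),cv2.resize(c2[120:300,200:440],(400,300),interpolation=2)]))
A=P2[130:225,205:325].reshape(-1,3);g=c2[130:225,205:325].min(-1).ravel()
loc=np.c_[(A-mid)@xw,(A-mid)@yw,A[:,2]]
for x in range(-110,111,20):
    k=(abs(loc[:,0]-x)<10)&(abs(loc[:,1])<30)&(loc[:,2]>10)
    if k.sum()>4:print(x,k.sum(),np.median(loc[k],0).round(1),np.percentile(loc[k,2],[3,97]).round(1))
E
```

```text
clock: 15.67
ee_pos: [634.0, 142.1, 172.8]
orientation: [-2.773, 0.001, 1.317]
force: [1.3, 0.8, -1.1]
width: 0.502
clock: 16.5
ee_pos: [684.7, 389.7, 195.6]
orientation: [-2.774, 0.001, 1.321]
force: [-0.2, -1.0, -0.0]
width: 0.498
t 16.5 at [684.7 389.7 195.6] ori [-2.774e+00  1.000e-03  1.321e+00] q [ 0.34  0.85  0.76  0.21  1.84 -0.96] F [-0.2 -1.  -0. ] w 0.498
  dtool m [-0.2519  0.0206  0.1905] len 0.317 rotvec [0. 0. 0.] deg 0.0
-110 11 [-118.8   -5.1   18.7] [16.5 19.6]
-90 48 [-89.5  -0.   21. ] [12. 26.]
-70 54 [-70.6  -1.6  21.4] [11.6 25.8]
-50 54 [-49.8  -2.6  21.2] [11.1 26.3]
-30 52 [-29.9  -2.6  21.5] [11.9 27.1]
-10 50 [-10.3  -2.8  22.6] [12.  28.9]
10 53 [ 9.8 -3.6 22.7] [13.1 28. ]
30 53 [31.7 -2.3 23.5] [12.8 29.2]
50 66 [50.  -6.9 25.5] [11.8 32.7]
70 61 [71.1 -6.  26.5] [12.1 32.6]
90 23 [83.6 -6.5 24.3] [14.  34.1]
110 44 [114.   -0.5  17.3] [10.9 21.7]
```

View pics/pair8.png

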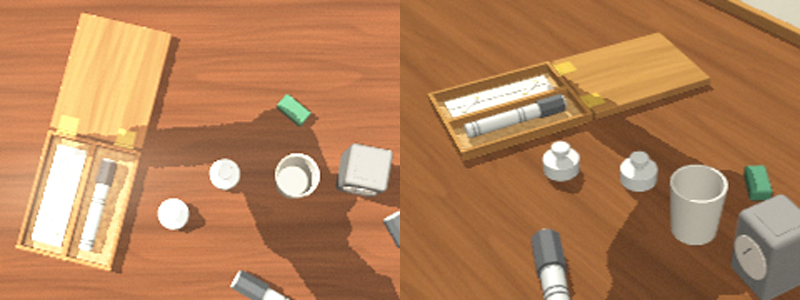

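The torch lies flat in the free lane. The cup stands empty, the removed weight is upright on the table, and everything else is where it was. Handing in.

```bash
python3 -c "
from plant import ctrl
print(ctrl.job_done())"
```

```text
the job is handed in; nothing more can be done
None
```

I lifted the chart weight out of the free lane and set it upright on the bare table at about (498, 24) mm, clear of the well. I then pulled the torch from the cup by its head, lowered it into the lane with the gripper and let go. I handed the job in at about 16.6 s of the 58 s.

- **Torch:** it lies lengthwise with its head toward the lid. Its top measures about 26 mm at the tail and 32–33 mm at the head, which is flat on the floor. It spans about ±93 mm along the lane, within about 5 mm of the centre line.
- **Rest of the scene:** in the last pictures the cup stands empty. The rule, case, eraser, other weight and the two larger torches look unmoved; I judged that by eye, not by measuring again. The gripper was well clear of everything.
- **Forces:** the highest wrist force I read was about 15 N, as the torch touched down.
- **Disagreement:** contact came about 4 mm higher than I had predicted. I put this down to error in my estimate of where the torch sat in the grip. I checked the picture and heights before opening the gripper, and the torch then settled about 3–4 mm more at the tail, less toward the head.

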